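Reset the notched length stop and butt the bronze arm against it

TASK

On the aluminium jig, lift the green-handled stop out of its notch in the steel rail, shift it along and let it drop fully into the notch marked by the yellow marker. Then lay the bronze tube arm flat in the trough beside the rail, on the robot's side of the stop plate, either way round, slide it along until its end butts against the stop plate, and let go. The stop must stay fully down in its notch, and the other loose parts stay where they are.

Things in the scene. Friction and masses are not known exactly. Their poses are not given: they have to be found in the camera images.
- jig: Fixed jig: aluminium base plate 146 (x) by 290 (y) by 8 mm. Origin on the trolley top under the rail; y along the rail (away from the robot), z up; base spans x -86..60, y -135..155 mm. Steel rail x -10..10 mm, full length, top 53 mm above the trolley, with open-topped notches at y = 20, 54, 88, 122 mm, each 20 mm long (y) and 18 mm deep.
- trough (a point): Middle of the trough beside the rail, on its floor (8 mm above the trolley), at x = -58 mm, y = 0 of the jig. Axes as the jig's. The trough runs along y between two lips 5 mm high and 46 mm apart, open at both ends; a long part may overhang the near end. The bronze arm belongs on the -y side of the stop plate.
- yellow_notch (a point): Centre of the mouth of the notch marked yellow: on the rail's centre line, level with the rail's top. Axes as the jig's. The stop starts in one of the four notches; a yellow, a blue and a red plastic marker stand beside the other three, in any order: 24 mm long (y), tops 51 mm above the trolley, 32 to 56 mm to +x of the rail's centre line.
- stop_grip (a point): Centre of the stop's upright green handle, 12 (x) by 40 (y) by 34 mm high. Axes as the jig's when seated. The loose stop (0.28 to 0.46 kg) is a dark steel saddle, 56 mm long in y, astride the rail with 1.5 mm play each side; cheeks hang 36 mm down. Seated, this point is 25 mm above the rail's top; lifted 18 to 30 mm more it slides freely, still astride.
- stop_tab (a point): Lowest point of the stop's round-nosed tab, 41 mm below stop_grip: 14 mm long in y, reaching 16 mm below the saddle into the notch, with 3 mm play each way along y. Out of a notch it rests on the rail's top and the stop stands 16 mm too high.
- stop_face (a point): Point on the flat face, looking along -y, of the stop plate that reaches from the stop out over the trough: half-way up it, over the trough's centre line. The face reaches 22 mm from here to -x, 42 mm to +x, is 34 mm high, lower edge 16 mm above the trolley when seated. Same axes as stop_grip; lies 58 mm to -x, 28 mm to -y and 45 mm below stop_grip.
- tube_centre (a point): Middle of the loose bronze tube arm (0.34 to 0.69 kg), 158 mm long along its own y (79 mm either way); the point is 18 mm above its underside. From y = -6 to 79 mm it is a tube 34 mm in diameter, axis 18 mm above the underside; the rest is a square bar 18 wide, 20 mm high. Grasp across the tube, best at y = 15 mm near its centre of mass.
- clamp: Bystander, loose: grey split clamp block, 76x80x56 mm, origin under its centre. Leave alone.
- sleeve: Bystander, loose: grey rubber sleeve standing up, 57 mm in diameter, 70 mm high, origin under its centre. Leave alone.
- wheel: Bystander, loose: yellow wheel lying flat, 56 mm in diameter, 22 mm high, origin under its centre. Leave alone.

How it is judged:
On the way:
1. the stop sits fully down in the yellow-marked notch, let go (y of stop_grip in the frame of yellow_notch between -0.006 and 0.006 m and x of stop_grip in the frame of yellow_notch between -0.006 and 0.006 m and z of stop_grip in the frame of yellow_notch below 0.029 m and angle between stop_grip's own z axis and vertical below 0.07 rad and contact force between the fingers and stop below 0.3 N), for 0.2 s.
At the end, for the whole second after the job is handed in: Stop released in the yellow-marked notch: within 4 mm of fully down, 4 deg of upright, 6 mm of the middle. Bronze arm released and at rest, flat in the trough on the -y side, within 11 mm of its centre line and 7 deg of its direction, its end within 6 mm of the stop plate (all of step 1 and y of tube_centre in the frame of stop_face between -0.085 and -0.07 m and x of tube_centre in the frame of jig between -0.069 and -0.047 m and height (world z) of tube_centre between 0.02 and 0.033 m and angle between the y axis of tube_centre and the y axis of jig, either way round below 0.13 rad and linear speed of each of bronze_arm, stop below 0.01 m/s); the robot touches nothing.
It fails at once if a loose bystander is moved by more than 25 mm (distance of any of clamp, sleeve, wheel from where it was at the start of the episode above 0.025 m).
It also fails if it takes over 54 s, if anything falls off the work surface, if the arm or the gripper's body presses on something with over 40 N, if the wrist force passes 120 N, or if a joint passes its speed limit or range.

ROBOT

A 6-joint arm with a two-finger parallel gripper is mounted at the origin on a cart in front of the work surface, level with it; the furniture and walls round the work are solid. World frame = base frame: x ahead of the robot, y to its left, z up, the work surface at z = 0. Lengths are in m, angles in rad, forces in N, time in s.
With the tool pointing down it reaches from about 0.375 to 0.75 m from the base axis. Payload 9 kg.
Tool frame: the origin (TCP) lies at the very end of the fingers, on their centre line; the grasp point (between the pads) lies 19 mm behind it; z points along the fingers, y is the direction in which the jaws open and shut (so a half turn about z gives the same grasp; the last joint's range is limited). The gripper opens to 85 mm and grips with 20 to 120 N. Pads are 22 mm wide; open, the fingers measure 114 mm over their backs; the gripper's body (76 mm by 85 mm) begins 54 mm behind the grasp point. The pads swing forward as they close: fully open they stand 13 mm farther back than shut.
Start: joints at [-1.348, 0.104, 0.097, 1.564, 0, 1.353], TCP at [0.256, -0.543, 0.231] pointing down, gripper open.
Joint ranges: [-2.99, 2.99], [-0.84, 1.86], [-1.1, 1.16], [-1.84, 2.11], [-1.51, 1.56], [-3.14, 3.14]. Speed limits (rad/s): [2.22, 2.22, 2.57, 3.14, 3.14, 3.14].

INTERFACE

Orientations are given as a unit quaternion [w, x, y, z].
In Python, from workcell import status, cams, manip gives the robot as it stands.
- The arm moves only by the shell command python3 -m jog 'ROWS' [FORCE]. ROWS is JSON, a list of rows, each a list of 5 numbers: the shift along the tool's x, y, z in units of 40 mm (1.0 is 40 mm), then the turn about the tool's z in units of 10 degrees (1.0 is 10 degrees), then the closure, from 0 (fully open) to 1 (shut). A call has 1 to 10 rows; each row is the pose to reach, as a shift and turn from the pose measured when the call began, along the tool's axes at that moment; what a row does not reach only later rows make up. A row lasts 1/8 s, in which the tool goes at most 62.5 mm and 10.7 degrees, less where a joint would pass 70% of its speed; a pose out of reach is approached as far as the arm can. A call with a gripper value outside its range is refused whole. The fingers move at their own pace and stop on an object; FORCE is the grip in N (left out, the last holds). Time passes only in rows, so rows that repeat a pose let the fingers close. It gives the time, the measured TCP pose, the force and the opening at its end, in the units of the state.
- status.get_obs(): the state, without advancing time (a new reading comes with each control period).
- cams.snapshot(name): name is "scene" or "top" or "wrist"; returns a dict with "img" (400x640x3 uint8, blue, green, red), "range_z" (400x640 float32, m along the optical axis (not along the pixel's ray), 0 where there is no reading), "vertical_fov" (degrees; the focal length in pixels is half the picture's height over the tangent of half this angle, whatever the lens; pixels are square), "cx", "cy" (the principal point, pixels), "eye" and "rotation" of the camera in the world. Camera axes: x right, y up, looking along -z (the intrinsics and any distortion apply to the point x, -y, -z); pixel columns grow to the right and rows downward; lengths in m; the calibration is good to about 2 mm. A picture is of the moment at which its call begins.
- manip.close_job(): hands the job in, once; it reports no verdict.
The state is a dict: "time_s": time; "joint_positions": joint angles; "joint_velocities": joint speeds; "tau": joint torques, N m; "tool_pos": TCP position; "tcp_rot": TCP orientation; "ft_force": force on the tool from outside, world axes, zero at the start; "torque": the same for the moment, N m; "grip_width": finger opening in m.
Only numpy, scipy, OpenCV 4.12 (cv2) and the standard library are available. Lean on these libraries where they do the work, as an engineer would, in place of code of your own. Each camera call takes 0.05 s, during which the arm holds its last target.

## Working session

There is one attempt and no reset: what is moved stays moved. The work goes in short steps, Python scripts to look and compute and a shell command to move; the robot and the scene stay as the last step left them, time stands still between calls to the robot, and variables do not carry over. Pictures are saved under pics/ and viewed, and the job is handed in when it is done.

```bash
ls; mkdir -p pics; python3 - <<'E'
from workcell import status,cams
import cv2,numpy as np
o=status.get_obs();print(o)
for n in ("scene","top","wrist"):
    s=cams.snapshot(n);cv2.imwrite(f"pics/{n}0.png",s["img"]);np.savez(f"pics/{n}0.npz",**s)
    print(n,{k:v for k,v in s.items() if k not in("img","range_z")})
E
```

```text
pics
{'time_s': 0.0, 'joint_positions': array([-1.34767356e+00,  1.04674063e-01,  9.64814751e-02,  1.56391735e+00,
        2.15385350e-06,  1.35306979e+00]), 'joint_velocities': array([-0.00150305, -0.00073774,  0.00044334,  0.0005523 ,  0.00163869,
       -0.00060244]), 'tau': array([ 3.69869792e-05, -5.56931949e+01,  5.03647470e+01,  1.70700392e-02,
       -3.39717853e-04,  2.24812749e-05]), 'tool_pos': array([ 0.25594386, -0.542303  ,  0.23054383]), 'tcp_rot': array([-6.56803592e-04,  9.75804479e-01,  2.18643974e-01, -6.95204240e-07]), 'ft_force': array([-0.0353381 , -0.21105135,  0.08199215]), 'torque': array([ 0.04842567, -0.02329653,  0.03183716]), 'grip_width': 0.0856108246972584}
scene {'vertical_fov': 51.48727420788768, 'cx': 321.762551337901, 'cy': 202.48832904137655, 'eye': array([-0.23904763,  0.63166898,  0.50708489]), 'rotation': array([-0.357369  , -0.24138215,  0.48873121,  0.75839558])}
top {'vertical_fov': 56.621160160747756, 'cx': 316.5298501324474, 'cy': 191.4469748139177, 'eye': array([0.42962692, 0.04037495, 1.0077216 ]), 'rotation': array([ 0.71173352,  0.03180373, -0.0271131 , -0.70120525])}
wrist {'vertical_fov': 66.91847401066808, 'cx': 318.970608313909, 'cy': 197.4521637480802, 'eye': array([ 0.32261841, -0.51067514,  0.3723358 ]), 'rotation': array([ 0.83548273, -0.12292567,  0.07934393, -0.52968144])}
```

View pics/scene0.png

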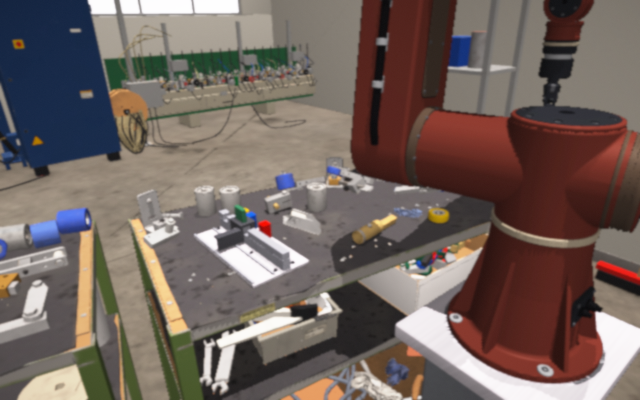

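View pics/top0.png

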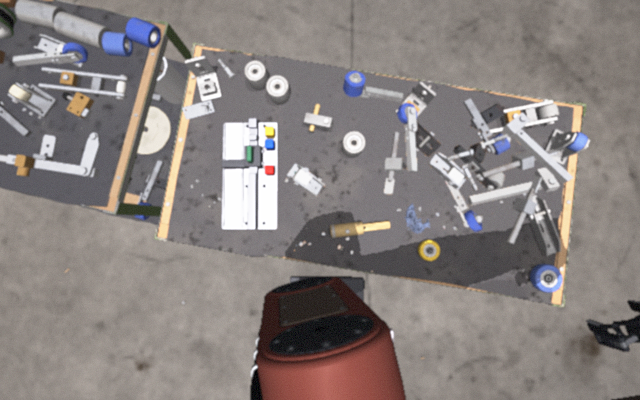

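View pics/wrist0.png

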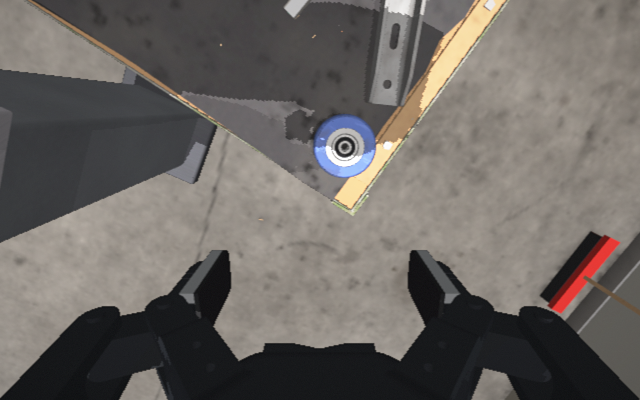

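```bash
cat > h.py <<'E'
import numpy as np,cv2
from scipy.spatial.transform import Rotation as R
def Rm(q): return R.from_quat(q,scalar_first=True).as_matrix()
def cloud(s):
    z=np.asarray(s["range_z"],float);h,w=z.shape
    f=h/2/np.tan(np.radians(float(s["vertical_fov"]))/2)
    v,u=np.mgrid[0:h,0:w]
    p=np.stack([(u-s["cx"])/f*z,-(v-s["cy"])/f*z,-z],-1)
    P=p@Rm(s["rotation"]).T+s["eye"]; P[z==0]=np.nan
    return P
def proj(s,X):
    f=200/np.tan(np.radians(float(s["vertical_fov"]))/2)
    c=(np.asarray(X)-s["eye"])@Rm(s["rotation"])
    return np.stack([s["cx"]+f*c[...,0]/-c[...,2],s["cy"]-f*c[...,1]/-c[...,2]],-1)
E
python3 - <<'E'
from h import *
s=dict(np.load("pics/top0.npz"));P=cloud(s)
for u,v in [(235,215),(250,215),(265,215),(272,222),(269,132),(269,144),(269,170),(249,152),(235,150),(225,227),(277,227),(277,125),(225,125),(210,200),(341,230),(375,226),(429,250),(306,178),(354,142),(340,200)]:
    print(u,v,P[v,u].round(4),s["img"][v,u])
c=cv2.resize(s["img"][110:240,200:400],None,fx=4,fy=4,interpolation=cv2.INTER_CUBIC);cv2.imwrite("pics/top0c.png",c)
E
```

```text
235 215 [0.4462 0.2657 0.0097] [254 254 254]
250 215 [0.4461 0.2172 0.0536] [252 250 250]
265 215 [0.4475 0.185  0.0098] [254 254 254]
272 222 [0.429  0.1658 0.0094] [254 254 254]
269 132 [0.6642 0.1744 0.0506] [113 253 254]
269 144 [0.6328 0.174  0.048 ] [252 149  78]
269 170 [0.5638 0.1719 0.0501] [ 83  91 253]
249 152 [0.6016 0.2164 0.0968] [146 187 111]
235 150 [0.6234 0.272  0.0079] [254 254 254]
225 227 [0.4137 0.2918 0.0082] [255 255 255]
277 227 [ 0.4157  0.1534 -0.0026] [173 170 175]
277 125 [6.966e-01 1.598e-01 3.000e-04] [211 202 202]
225 125 [0.6919 0.3012 0.0105] [231 224 225]
210 200 [ 0.4862  0.3379 -0.0016] [123 126 133]
341 230 [ 0.411  -0.0179  0.0344] [111 150 176]
375 226 [ 0.4226 -0.1085  0.0206] [187 242 253]
429 250 [ 0.3607 -0.2559  0.0019] [86 86 84]
306 178 [0.5445 0.0753 0.048 ] [250 250 250]
354 142 [ 0.6485 -0.052   0.0151] [86 90 88]
340 200 [ 4.914e-01 -1.640e-02  2.000e-04] [120 118 125]
```

View pics/top0c.png

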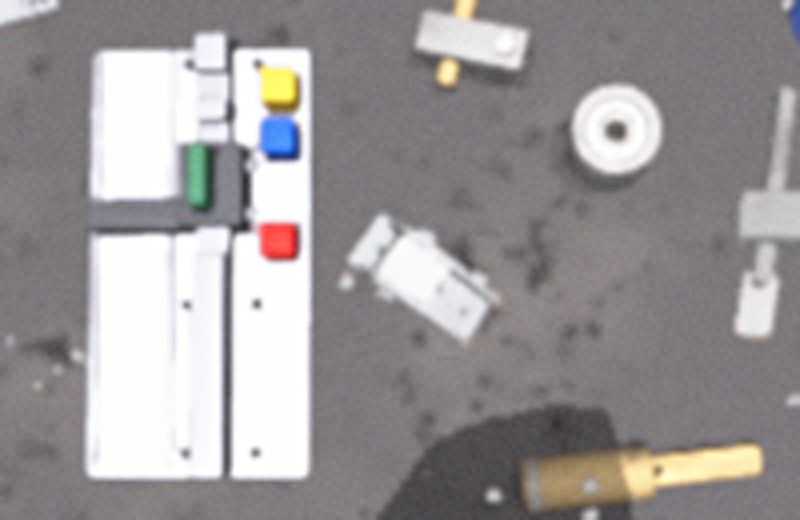

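```bash
python3 -m jog '[[0.95,-0.89,-0.1,-1,0],[1.9,-1.78,-0.2,-2,0],[2.85,-2.67,-0.3,-3,0],[3.8,-3.56,-0.4,-4,0],[4.75,-4.45,-0.5,-5,0],[5.7,-5.34,-0.6,-6,0],[6.65,-6.23,-0.7,-7,0],[7.6,-7.12,-0.8,-8,0],[8.55,-8.01,-0.9,-9,0],[9.5,-8.9,-1,-10,0]]' 40; python3 -c "
from workcell import status
print(status.get_obs()['joint_positions'])
from h import *
o=status.get_obs();print(Rm(o['tcp_rot']).round(3))"
```

```text
time_s: 1.4
tool_pos: [0.4481, -0.0566, 0.2712]
tcp_rot: [-0.0, 0.457, 0.889, 0.0]
ft_force: [0.9, 0.2, 0.1]
grip_width: 0.0853
[-4.17326043e-01 -3.34975165e-01 -2.38025597e-01  1.66799588e+00
  7.61521398e-04  5.32453647e-01]
[[-0.582  0.813  0.   ]
 [ 0.813  0.582  0.001]
 [ 0.001  0.001 -1.   ]]
```

```bash
python3 - <<'E'
from h import *
s=dict(np.load("pics/top0.npz"));P=cloud(s);im=s["img"].astype(int)
hsv=cv2.cvtColor(s["img"],cv2.COLOR_BGR2HSV)
roi=np.zeros(P.shape[:2],bool);roi[115:240,215:285]=1
for n,lo,hi in [("y",20,35),("b",95,125),("g",45,85)]:
    m=roi&(hsv[...,0]>=lo)&(hsv[...,0]<=hi)&(hsv[...,1]>60)&(P[...,2]>.04)
    print(n,m.sum(),np.nanmean(P[m],0).round(4))
m=roi&((hsv[...,0]<6)|(hsv[...,0]>174))&(hsv[...,1]>100)&(P[...,2]>.04);print("r",m.sum(),P[m].mean(0).round(4))
roi=np.zeros(P.shape[:2],bool);roi[205:245,322:400]=1
m=roi&(P[...,2]>.009)
xy=P[m][:,:2].astype(np.float32);print(cv2.minAreaRect(xy),cv2.boxPoints(cv2.minAreaRect(xy)))
t=m&(P[...,2]>.026);xy=P[t][:,:2].astype(np.float32);print(cv2.minAreaRect(xy),cv2.boxPoints(cv2.minAreaRect(xy)),np.nanmax(P[t][:,2]))
roi=np.zeros(P.shape[:2],bool);roi[115:240,212:290]=1
m=roi&(P[...,2]>.005);xy=P[m][:,:2].astype(np.float32);print(cv2.minAreaRect(xy))
E
```

```text
y 79 [0.6666 0.1743 0.0505]
b 87 [0.6335 0.1735 0.0508]
g 90 [0.5984 0.2161 0.0919]
r 72 [0.5649 0.1716 0.0509]
((0.41668272018432617, -0.06844159960746765), (0.034803036600351334, 0.15693332254886627), 6.039079189300537) [[ 0.39112255  0.00775885]
 [ 0.40763298 -0.14830357]
 [ 0.4422429  -0.14464204]
 [ 0.42573246  0.01142037]]
((0.41301339864730835, -0.03278142586350441), (0.03173726797103882, 0.08474449813365936), 7.675443649291992) [[ 0.39162764  0.00709175]
 [ 0.40294626 -0.07689348]
 [ 0.43439916 -0.0726546 ]
 [ 0.42308053  0.01133063]] 0.041753765486178374
((0.5564037561416626, 0.2253991961479187), (0.30053308606147766, 0.20984740555286407), 2.15017032623291)
```

```bash
python3 -m jog '[[0.75,1.16,0,-1,0],[1.5,2.32,0,-2,0],[2.25,3.48,0,-3,0],[3,4.64,0,-4,0],[3.74,5.81,0,-5,0],[3.74,5.81,0,-5.6,0],[3.74,5.81,0,-5.6,0]]'; python3 - <<'E'
from workcell import status,cams
from h import *
o=status.get_obs();print(Rm(o['tcp_rot']).round(3),o['tool_pos'])
s=cams.snapshot("wrist");cv2.imwrite("pics/w1.png",s["img"]);np.savez("pics/w1.npz",**s);print(s['eye'],Rm(s['rotation']).round(2))
E
```

```text
time_s: 2.28
tool_pos: [0.5498, 0.2007, 0.2708]
tcp_rot: [-0.001, -0.014, 1.0, 0.0]
ft_force: [-0.8, -0.3, 0.4]
grip_width: 0.0852
[[-1.    -0.028 -0.001]
 [-0.028  1.     0.001]
 [ 0.001  0.001 -1.   ]] [0.54984181 0.20071671 0.27081987]
[0.47578016 0.19884336 0.41260861] [[-0.03 -0.96 -0.29]
 [ 1.   -0.03 -0.01]
 [ 0.   -0.29  0.96]]
```

View pics/w1.png

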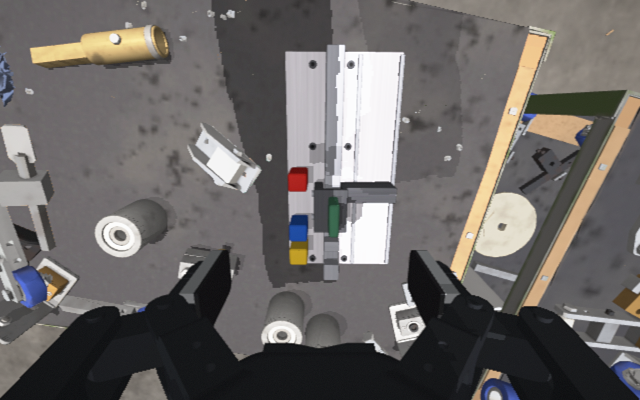

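```bash
python3 - <<'E'
from h import *
s=dict(np.load("pics/w1.npz"));P=cloud(s)
hsv=cv2.cvtColor(s["img"],cv2.COLOR_BGR2HSV)
roi=np.zeros(P.shape[:2],bool);roi[45:290,280:410]=1
c={}
for n,lo,hi in [("y",18,35),("b",95,125),("g",45,85),("r",-1,6)]:
    h=hsv[...,0].astype(int);h=np.where(h>174,0,h)
    zt=.0505 if n!='g' else .094
    m=roi&(h>=lo)&(h<=hi)&(hsv[...,1]>80)&(abs(P[...,2]-zt)<.004)
    r=cv2.minAreaRect(P[m][:,:2].astype(np.float32))
    c[n]=P[m].mean(0);print(n,m.sum(),c[n].round(4),r)
m=roi&(abs(P[...,2]-.0085)<.003);m[:,:]&=True
xy=P[m][:,:2].astype(np.float32);print("base",m.sum(),cv2.minAreaRect(xy))
# rail top
m=roi&(abs(P[...,2]-.053)<.002);m[150:]=0;m[:,:320]=0
print("rail",m.sum(),cv2.minAreaRect(P[m][:,:2].astype(np.float32)))
for v in (60,100,140):
    print([ (u,P[v,u].round(4).tolist()) for u in range(282,410,6)])
print("face row",[(v,P[v,370].round(4).tolist()) for v in range(170,215,3)])
cv2.imwrite("pics/w1c.png",cv2.resize(s["img"][40:290,260:420],None,fx=2.4,fy=2.4,interpolation=cv2.INTER_CUBIC))
roi=np.zeros(P.shape[:2],bool);roi[10:80,20:185]=1
m=roi&(P[...,2]>.01);b=cv2.minAreaRect(P[m][:,:2].astype(np.float32));print("arm",b,cv2.boxPoints(b))
E
```

```text
y 294 [0.6676 0.1763 0.0497] ((0.6683561205863953, 0.17620524764060974), (0.024020468816161156, 0.022814858704805374), 0.44174912571907043)
b 297 [0.633  0.1759 0.0497] ((0.6335744261741638, 0.17597337067127228), (0.022668112069368362, 0.022299764677882195), 0.13855987787246704)
g 323 [0.598  0.219  0.0937] ((0.5989066958427429, 0.21875737607479095), (0.03858230262994766, 0.011455154977738857), 2.6507508754730225)
r 359 [0.5661 0.1745 0.0497] ((0.5665568113327026, 0.174199640750885), (0.02316959947347641, 0.023617159575223923), 1.003317952156067)
base 14719 ((0.5764480233192444, 0.2464314103126526), (0.3336259722709656, 0.17711928486824036), 1.842259168624878)
rail 1673 ((0.46817877888679504, 0.21627607941627502), (0.11233646422624588, 0.019910991191864014), 1.009666085243225)
[(282, [0.4217, 0.1517, -0.0017]), (288, [0.4226, 0.16, 0.0066]), (294, [0.4225, 0.1675, 0.0077]), (300, [0.4221, 0.1748, 0.006]), (306, [0.422, 0.1822, 0.0071]), (312, [0.4223, 0.1897, 0.0109]), (318, [0.4216, 0.197, 0.0067]), (324, [0.4214, 0.2043, 0.0073]), (330, [0.4272, 0.2103, 0.0517]), (336, [0.4271, 0.2
[... 1873 characters left out ...]
74, 0.2715, 0.0066]), (173, [0.5612, 0.2715, 0.0086]), (176, [0.5657, 0.2721, 0.0069]), (179, [0.5699, 0.2724, 0.0072]), (182, [0.5711, 0.2704, 0.0197]), (185, [0.5712, 0.2678, 0.0357]), (188, [0.5715, 0.2656, 0.0497]), (191, [0.5759, 0.2662, 0.0475]), (194, [0.5796, 0.2664, 0.0483]), (197, [0.5834, 0.2666, 0.0486]), (200, [0.5875, 0.267, 0.0483]), (203, [0.6044, 0.275, 0.0074]), (206, [0.6085, 0.2751, 0.0085]), (209, [0.6135, 0.2758, 0.0069]), (212, [0.618, 0.2761, 0.0068])]
arm ((0.4182445704936981, -0.06770763546228409), (0.0367107093334198, 0.15885993838310242), 7.605123043060303) [[ 0.3895385   0.00859441]
 [ 0.41056284 -0.14886817]
 [ 0.44695064 -0.14400968]
 [ 0.4259263   0.0134529 ]]
```

View pics/w1c.png

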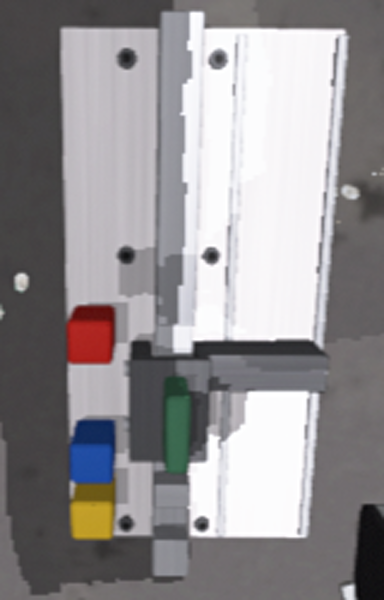

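```bash
python3 -m jog '[[-0.8,0.41,0.6,0,0.2],[-1.23,0.41,1.6,0,0.3],[-1.23,0.41,2.6,0,0.3],[-1.23,0.41,3.6,0,0.3],[-1.23,0.41,4.4,0,0.3],[-1.23,0.41,5,0,0.3],[-1.23,0.41,5.1,0,0.3],[-1.23,0.41,5.1,0,0.3]]'; python3 - <<'E'
from workcell import status,cams
from h import *
o=status.get_obs();print(o['tool_pos'],o['ft_force'])
s=cams.snapshot("wrist");cv2.imwrite("pics/w2.png",s["img"]);np.savez("pics/w2.npz",**s)
E
```

```text
time_s: 3.32
tool_pos: [0.5989, 0.2175, 0.0681]
tcp_rot: [0.0, -0.012, 1.0, 0.0]
ft_force: [0.9, -0.2, -0.4]
grip_width: 0.0598
[0.59890429 0.21754742 0.06809934] [ 0.86493774 -0.18913522 -0.4293098 ]
```

View pics/w2.png

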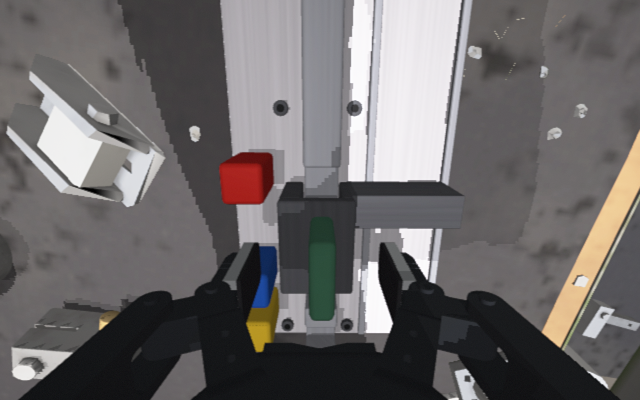

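```bash
python3 -m jog '[[0,0,0,0,1],[0,0,0,0,1],[0,0,0,0,1],[0,0,0,0,1],[0,0,0,0,1],[0,0,0,0,1]]' 70; python3 -c "
from workcell import status
from h import *
o=status.get_obs();print(o['tool_pos'],Rm(o['tcp_rot']).round(4)[:2,0])"
```

```text
time_s: 4.12
tool_pos: [0.5997, 0.2179, 0.0694]
tcp_rot: [0.001, -0.012, 1.0, 0.001]
ft_force: [-0.5, -0.2, 5.9]
grip_width: 0.0107
[0.59968753 0.21787105 0.06936187] [-0.9997 -0.0241]
```

```bash
python3 -m jog '[[0,0,-0.15,0,1],[0,0,-0.3,0,1],[0,0,-0.45,0,1],[0,0,-0.6,0,1],[0,0,-0.6,0,1]]'; python3 - <<'E'
from workcell import status,cams
from h import *
o=status.get_obs();print(o['tool_pos'],o['ft_force'],Rm(o['tcp_rot']).round(4))
s=cams.snapshot("wrist");cv2.imwrite("pics/w3.png",s["img"]);np.savez("pics/w3.npz",**s)
s=cams.snapshot("scene");cv2.imwrite("pics/s3.png",cv2.resize(s["img"][180:300,180:340],None,fx=4,fy=4))
E
```

```text
time_s: 4.75
tool_pos: [0.6001, 0.2179, 0.0941]
tcp_rot: [0.002, -0.012, 1.0, 0.001]
ft_force: [0.3, -0.0, -2.3]
grip_width: 0.0108
[0.60007103 0.21788374 0.09409637] [ 0.29070273 -0.00691563 -2.25362589] [[-0.9997 -0.0241  0.0033]
 [-0.0241  0.9997  0.0013]
 [-0.0033  0.0012 -1.    ]]
```

View pics/w3.png

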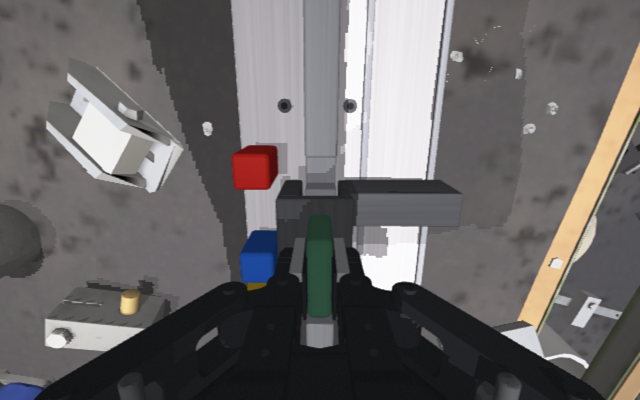

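View pics/s3.png

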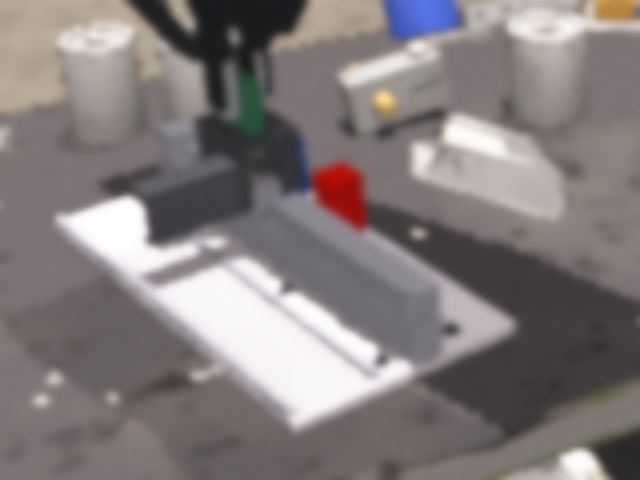

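```bash
python3 -m jog '[[-0.2,0,0,0,1],[-0.5,0,0,0,1],[-0.9,0,0,0,1],[-1.3,0,0,0,1],[-1.6,0,0,0,1],[-1.7,0,0,0,1],[-1.7,0,0,0,1],[-1.7,0,0,0,1]]'; python3 - <<'E'
from workcell import status,cams
from h import *
o=status.get_obs();print(o['tool_pos'],o['ft_force'],Rm(o['tcp_rot']).round(4))
s=cams.snapshot("wrist");cv2.imwrite("pics/w4.png",s["img"]);np.savez("pics/w4.npz",**s)
P=cloud(s);hsv=cv2.cvtColor(s["img"],cv2.COLOR_BGR2HSV)
h=hsv[...,0].astype(int)
for n,lo,hi,zl,zh in [("g",45,85,.08,.13),("b",95,125,.046,.056)]:
    m=(h>=lo)&(h<=hi)&(hsv[...,1]>80)&(P[...,2]>zl)&(P[...,2]<zh);m[:,400:]=0;m[:,:200]=0
    if n=='g': m&=P[...,2]>np.nanmax(P[m][:,2])-.004
    print(n,m.sum(),cv2.minAreaRect(P[m][:,:2].astype(np.float32)),P[m].mean(0))
E
```

```text
time_s: 5.85
tool_pos: [0.6672, 0.2195, 0.0934]
tcp_rot: [0.001, -0.012, 1.0, 0.001]
ft_force: [-0.3, 0.5, -2.5]
grip_width: 0.0101
[0.66724722 0.21952674 0.09335949] [-0.25561894  0.46900617 -2.5238669 ] [[-0.9997 -0.0243  0.0018]
 [-0.0243  0.9997  0.0011]
 [-0.0018  0.0011 -1.    ]]
g 32 ((0.670153796672821, 0.22513160109519958), (0.01459180936217308, 8.465020800940692e-05), 1.4046335220336914) [0.67075109 0.22515186 0.12298303]
b 1376 ((0.6347520351409912, 0.17567044496536255), (0.024127157405018806, 0.024067040532827377), 1.7059906721115112) [0.63385035 0.17626751 0.0496723 ]
```

View pics/w4.png

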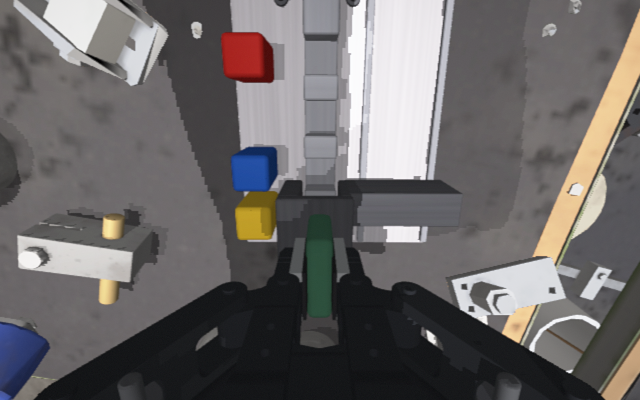

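```bash
python3 - <<'E'
from h import *
s=dict(np.load("pics/w4.npz"));P=cloud(s);hsv=cv2.cvtColor(s["img"],cv2.COLOR_BGR2HSV)
print([(v,P[v,400].round(4).tolist()) for v in range(176,232,3)])
h=hsv[...,0].astype(int)
m=(h>=45)&(h<=85)&(hsv[...,1]>80);m[:,350:]=0;m[:,290:]&=True;m[:200]=0
print(m.sum(),np.nanpercentile(P[m],[1,25,50,75,99],axis=0).round(4))
for n,lo,hi in [("y",18,35),("b",95,125)]:
    m=(h>=lo)&(h<=hi)&(hsv[...,1]>80)&(abs(P[...,2]-.05)<.003);m[:,400:]=0;m[:,220:]&=True;m[:,:220]=0;m[260:]=0
    print(n,P[m].min(0),P[m].max(0))
E
```

```text
[(176, [0.6435, 0.282, 0.0075]), (179, [0.646, 0.2825, 0.0067]), (182, [0.6383, 0.2709, 0.0482]), (185, [0.6383, 0.2689, 0.0558]), (188, [0.6387, 0.2675, 0.0615]), (191, [0.6388, 0.2658, 0.068]), (194, [0.6389, 0.2643, 0.0738]), (197, [0.6407, 0.2646, 0.0736]), (200, [0.6425, 0.2648, 0.0734]), (203, [0.6445, 0.2652, 0.0727]), (206, [0.6458, 0.2649, 0.0742]), (209, [0.648, 0.2655, 0.0728]), (212, [0.6496, 0.2655, 0.0734]), (215, [0.6516, 0.2659, 0.073]), (218, [0.653, 0.2657, 0.074]), (221, [0.6552, 0.2662, 0.073]), (224, [0.657, 0.2664, 0.0731]), (227, [0.686, 0.2866, 0.0067]), (230, [0.6887, 0.2869, 0.0065])]
2506 [[0.6471 0.2142 0.0877]
 [0.649  0.2171 0.1161]
 [0.6594 0.2198 0.1175]
 [0.6717 0.2225 0.1181]
 [0.6849 0.2253 0.122 ]]
y [0.6564783  0.16441953 0.0471043 ] [0.68036414 0.18833232 0.05196941]
b [0.62251211 0.16384002 0.04700934] [0.64693947 0.18775844 0.05272968]
```

```bash
python3 -m jog '[[0,0,0.12,0,1],[0,0,0.25,0,1],[0,0,0.37,0,1],[0,0,0.48,0,1],[0,0,0.56,0,1],[0,0,0.6,0,1],[0,0,0.6,0,1]]'; python3 - <<'E'
from workcell import status,cams
from h import *
o=status.get_obs();print(o['tool_pos'],o['ft_force'],o['torque'])
s=cams.snapshot("wrist");cv2.imwrite("pics/w5.png",s["img"]);P=cloud(s)
print([(v,P[v,400].round(4).tolist()) for v in range(176,232,5)])
E
```

```text
time_s: 6.78
tool_pos: [0.6674, 0.2196, 0.0696]
tcp_rot: [0.001, -0.012, 1.0, 0.001]
ft_force: [-0.0, -0.3, -3.3]
grip_width: 0.0105
[0.66738587 0.21960406 0.06959412] [-0.02419386 -0.3052658  -3.3159278 ] [-0.00145001 -0.02277037  0.042467  ]
[(176, [0.6385, 0.2755, 0.0068]), (181, [0.6389, 0.2721, 0.0202]), (186, [0.6387, 0.2686, 0.0338]), (191, [0.6389, 0.2659, 0.0444]), (196, [0.6402, 0.2645, 0.05]), (201, [0.6436, 0.2652, 0.0487]), (206, [0.6459, 0.265, 0.0505]), (211, [0.6491, 0.2654, 0.05]), (216, [0.6521, 0.2657, 0.05]), (221, [0.6551, 0.266, 0.0501]), (226, [0.6758, 0.2794, 0.0066]), (231, [0.6794, 0.2796, 0.0074])]
```

```bash
python3 -m jog '[[0,0,0,0,0.7],[0,0,0,0,0.4],[0,0,0,0,0.4],[0,0,0,0,0.4],[0,0,-0.5,0,0.4],[0,0,-1.5,0,0.3],[0,0,-2.5,0,0.2],[0,0,-2.5,0,0.2]]'; python3 - <<'E'
from workcell import status,cams
from h import *
o=status.get_obs();print(o['tool_pos'],o['ft_force'],Rm(o['tcp_rot']).round(4)[:2,0])
s=cams.snapshot("wrist");cv2.imwrite("pics/w6.png",s["img"]);np.savez("pics/w6.npz",**s)
s=cams.snapshot("top");np.savez("pics/top6.npz",**s)
E
```

```text
time_s: 7.82
tool_pos: [0.6696, 0.2198, 0.176]
tcp_rot: [0.005, -0.012, 1.0, 0.001]
ft_force: [0.7, 0.0, -0.2]
grip_width: 0.0682
[0.66958138 0.21981758 0.17597537] [ 0.65682558  0.00645548 -0.24072088] [-0.9996 -0.0243]
```

View pics/w6.png

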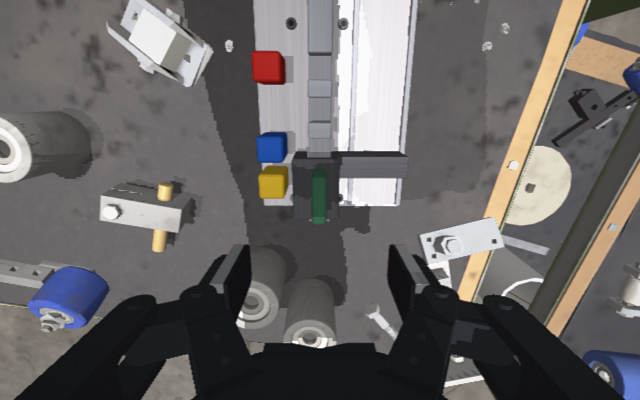

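```bash
python3 - <<'E'
from h import *
s=dict(np.load("pics/w6.npz"));P=cloud(s);hsv=cv2.cvtColor(s["img"],cv2.COLOR_BGR2HSV)
h=hsv[...,0].astype(int)
m=(h>=45)&(h<=85)&(hsv[...,1]>80);m[:,350:]=0;m[:,:290]=0
m&=P[...,2]>.09
print(m.sum(),P[m].min(0),P[m].max(0),np.median(P[m],0))
for n,lo,hi in [("y",18,35),("b",95,125),("r",-1,6)]:
    m=(np.where(h>174,0,h)>=lo)&(h*(h<174)<=hi)&(hsv[...,1]>80)&(abs(P[...,2]-.05)<.003);m[:,400:]=0;m[:,:220]=0
    print(n,(P[m].min(0)+P[m].max(0))/2)
E
```

```text
669 [0.64751413 0.21471006 0.09021108] [0.68649414 0.22575016 0.09592265] [0.66600734 0.2200847  0.09386586]
y [0.66832646 0.17642628 0.04995952]
b [0.6345544  0.17557511 0.04970367]
r [0.56710697 0.1744796  0.0496981 ]
```

```bash
python3 -m jog '[[0.72,-0.74,0,0.9,0],[1.44,-1.48,0,1.8,0],[2.16,-2.22,0,2.8,0],[2.88,-2.96,0,3.7,0],[3.6,-3.7,0,4.6,0],[4.32,-4.44,0,5.6,0],[5.04,-5.18,0,6.5,0],[5.8,-5.95,0,7.5,0],[6.5,-6.67,0,8.4,0],[6.5,-6.67,0,8.4,0]]'; python3 - <<'E'
from workcell import status,cams
from h import *
o=status.get_obs();print(o['tool_pos'],o['joint_positions'],Rm(o['tcp_rot']).round(4))
s=cams.snapshot("wrist");cv2.imwrite("pics/w7.png",s["img"]);np.savez("pics/w7.npz",**s)
E
```

```text
time_s: 9.18
tool_pos: [0.4129, -0.0546, 0.169]
tcp_rot: [0.001, 0.662, 0.75, 0.002]
ft_force: [-0.8, -0.1, 0.2]
grip_width: 0.0857
[ 0.41286682 -0.05461503  0.16896588] [-0.45011924 -0.48660855 -0.53884905  1.5162396   0.00280927  0.99612643] [[-0.1242  0.9922  0.0033]
 [ 0.9923  0.1242  0.0015]
 [ 0.0011  0.0035 -1.    ]]
```

View pics/w7.png

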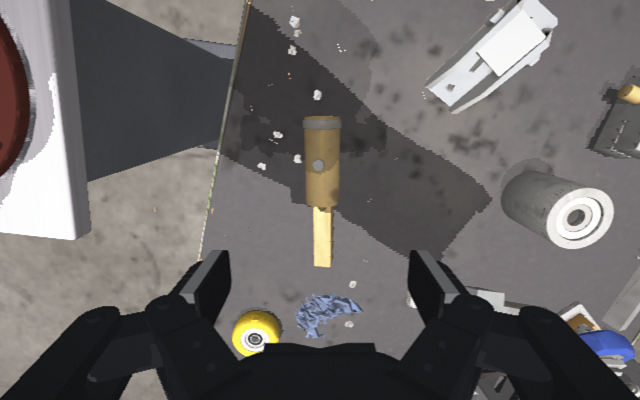

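```bash
python3 - <<'E'
from h import *
s=dict(np.load("pics/w7.npz"));P=cloud(s)
roi=np.zeros(P.shape[:2],bool);roi[105:280,290:355]=1
m=roi&(P[...,2]>.01);b=cv2.minAreaRect(P[m][:,:2].astype(np.float32));print(b,cv2.boxPoints(b).round(4).tolist())
t=roi&(P[...,2]>.026);b=cv2.minAreaRect(P[t][:,:2].astype(np.float32));print("tube",b,cv2.boxPoints(b).round(4).tolist(),np.nanmax(P[t][:,2]))
k=m&(P[...,2]<.023);k[:212]=0;b=cv2.minAreaRect(P[k][:,:2].astype(np.float32));print("bar",b,cv2.boxPoints(b).round(4).tolist(),np.median(P[k][:,2]))
for lo in np.arange(-.14,.02,.02):
    q=P[m];q=q[(q[:,1]>lo)&(q[:,1]<lo+.02)];print(lo.round(3),q[:,0].min().round(4),q[:,0].max().round(4),((q[:,0].min()+q[:,0].max())/2).round(4),q[:,2].max().round(4))
E
```

```text
((0.41629281640052795, -0.06739150732755661), (0.03552088141441345, 0.15736161172389984), 6.82782506942749) [[0.38929998874664307, 0.00860000029206276], [0.40799999237060547, -0.147599995136261], [0.4433000087738037, -0.14339999854564667], [0.4246000051498413, 0.012799999676644802]]
tube ((0.41236117482185364, -0.03168395161628723), (0.030200237408280373, 0.0847245305776596), 6.670657157897949) [[0.39239999651908875, 0.00860000029206276], [0.40230000019073486, -0.0754999965429306], [0.43230000138282776, -0.07199999690055847], [0.42239999771118164, 0.01209999993443489]] 0.03909376892630184
bar ((0.42395642399787903, -0.11392819881439209), (0.019334660843014717, 0.06312587857246399), 6.780223369598389) [[0.4106000065803528, -0.08370000123977661], [0.4180999994277954, -0.14640000462532043], [0.4372999966144562, -0.14409999549388885], [0.42980000376701355, -0.08139999955892563]] 0.018201876720748578
-0.14 0.4151 0.4358 0.4255 0.021
-0.12 0.4127 0.4336 0.4231 0.0213
-0.1 0.4103 0.4317 0.421 0.021
-0.08 0.3998 0.4344 0.4171 0.0339
-0.06 0.3977 0.433 0.4154 0.0341
-0.04 0.3945 0.4301 0.4123 0.0391
-0.02 0.3904 0.4271 0.4087 0.0346
0.0 0.3898 0.4256 0.4077 0.0364
```

```bash
python3 -m jog '[[0.05,0.05,1,0,0.1],[0.05,0.05,2,0,0.2],[0.05,0.05,3,0,0.3],[0.05,0.05,3.7,0,0.3],[0.05,0.05,4.0,0,0.3],[0.05,0.05,4.1,0,0.3],[0.05,0.05,4.1,0,0.3]]'; python3 - <<'E'
from workcell import status,cams
from h import *
o=status.get_obs();print(o['tool_pos'],o['ft_force'])
s=cams.snapshot("wrist");cv2.imwrite("pics/w8.png",s["img"]);np.savez("pics/w8.npz",**s)
E
```

```text
time_s: 10.1
tool_pos: [0.4167, -0.0514, 0.0059]
tcp_rot: [0.001, 0.66, 0.751, 0.002]
ft_force: [0.2, -0.5, 0.4]
grip_width: 0.0599
[ 0.41668193 -0.05144086  0.00586113] [ 0.24565773 -0.45600859  0.35368501]
```

View pics/w8.png

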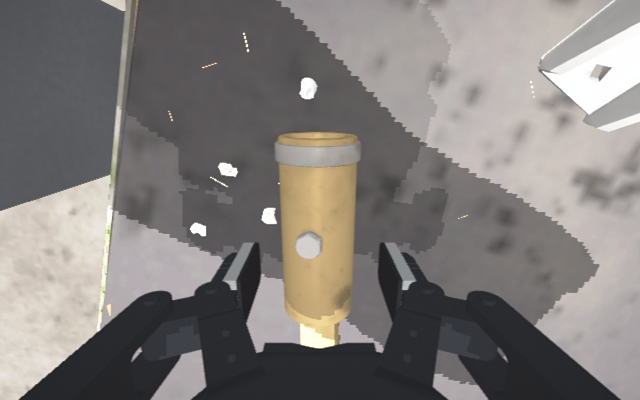

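```bash
python3 -m jog '[[0,0,0,0,1],[0,0,0,0,1],[0,0,0,0,1],[0,0,0,0,1],[0,0,0,0,1]]' 80; python3 -m jog '[[0,0,-0.3,0,1],[0,0,-0.8,0,1],[0,0,-1.4,0,1],[0,0,-2,0,1],[0,0,-2.6,0,1],[0,0,-3,0,1],[0,0,-3,0,1]]'; python3 - <<'E'
from workcell import status,cams
from h import *
o=status.get_obs();print(o['tool_pos'],o['ft_force'],o['torque'],Rm(o['tcp_rot']).round(3))
s=cams.snapshot("wrist");cv2.imwrite("pics/w9.png",s["img"]);np.savez("pics/w9.npz",**s)
E
```

```text
time_s: 10.78
tool_pos: [0.4175, -0.052, 0.0074]
tcp_rot: [0.002, 0.66, 0.751, 0.002]
ft_force: [-2.5, 1.2, 8.3]
grip_width: 0.0309
time_s: 11.65
tool_pos: [0.4173, -0.0523, 0.1284]
tcp_rot: [0.003, 0.66, 0.751, 0.003]
ft_force: [-0.2, 0.3, -7.0]
grip_width: 0.0314
[ 0.41729978 -0.05229865  0.12842744] [-0.21090226  0.33115731 -6.96368655] [ 0.00822203  0.01315034 -0.0505296 ] [[-0.128  0.992  0.008]
 [ 0.992  0.128 -0.   ]
 [-0.001  0.008 -1.   ]]
```

View pics/w9.png

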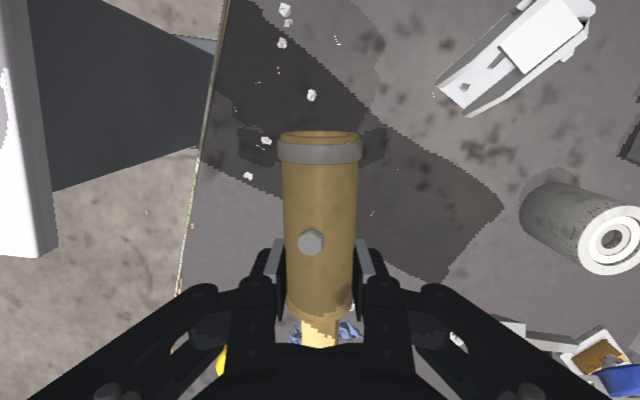

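```bash
python3 -m jog '[[0.4,0.2,0,-0.4,1],[1.2,0.6,0,-1.3,1],[2.1,1.0,0,-2.2,1],[3,1.5,0,-3.2,1],[3.9,1.9,0,-4.2,1],[4.8,2.35,0,-5.2,1],[5.7,2.8,0,-6.2,1],[6.6,3.25,0,-7.1,1],[7.4,3.65,0,-7.9,1],[7.78,3.83,0,-8.4,1]]'; python3 -m jog '[[0,0,0,0,1],[0,0,0,0,1]]'; python3 - <<'E'
from workcell import status,cams
from h import *
o=status.get_obs();print(o['tool_pos'],o['ft_force'],o['torque'],Rm(o['tcp_rot']).round(4))
for n in ("wrist","top","scene"):
    s=cams.snapshot(n);cv2.imwrite(f"pics/{n}10.png",s["img"]);np.savez(f"pics/{n}10.npz",**s)
E
```

```text
time_s: 12.95
tool_pos: [0.5283, 0.2776, 0.1261]
tcp_rot: [0.002, -0.014, 1.0, -0.0]
ft_force: [-0.1, -0.6, -6.3]
grip_width: 0.0311
time_s: 13.2
tool_pos: [0.5274, 0.277, 0.1247]
tcp_rot: [0.001, -0.013, 1.0, -0.001]
ft_force: [-0.9, -0.8, -6.4]
grip_width: 0.0312
[0.5273618  0.27700819 0.12474614] [-0.90972986 -0.82583292 -6.44847047] [-0.03574006  0.00761271 -0.03882929] [[-0.9996 -0.0266  0.0017]
 [-0.0266  0.9996 -0.001 ]
 [-0.0017 -0.001  -1.    ]]
```

View pics/wrist10.png

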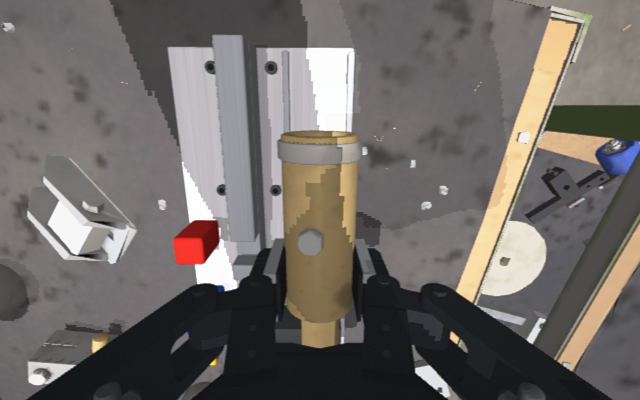

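View pics/scene10.png

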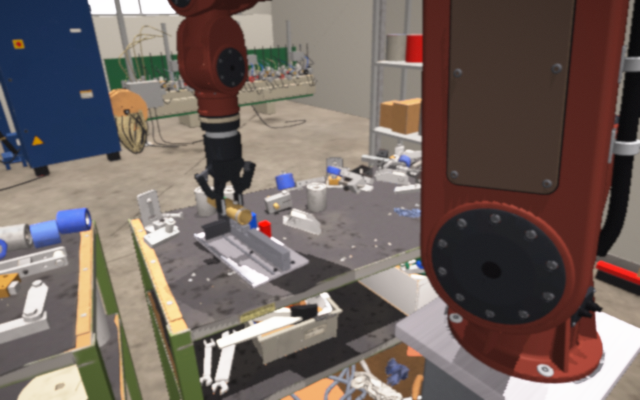

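```bash
python3 - <<'E'
from h import *
s=dict(np.load("pics/wrist10.npz"));P=cloud(s)
roi=np.zeros(P.shape[:2],bool);roi[120:330,270:372]=1
m=roi&(P[...,2]>.105)&(P[...,2]<.17);m[250:]=0
for lo in np.arange(.44,.53,.01):
    q=P[m];q=q[(q[:,0]>lo)&(q[:,0]<lo+.01)]
    if len(q):print(lo.round(3),q[:,1].min().round(4),q[:,1].max().round(4),((q[:,1].min()+q[:,1].max())/2).round(4),np.percentile(q[:,2],95).round(4))
for v in (60,80,110):
    print([(u,P[v,u].round(4).tolist()) for u in range(165,362,1) if .0105<P[v,u,2]<.02 or u in(225,240)])
E
```

```text
0.46 0.258 0.2938 0.2759 0.1515
0.47 0.2579 0.294 0.276 0.1517
0.48 0.2596 0.293 0.2763 0.1505
0.49 0.2599 0.2932 0.2766 0.1504
0.5 0.2604 0.2933 0.2768 0.155
0.51 0.2548 0.3028 0.2788 0.149
0.52 0.2531 0.2534 0.2532 0.1322
[(225, [0.4265, 0.2138, 0.0524]), (240, [0.4262, 0.2235, 0.0522]), (254, [0.4214, 0.2252, 0.0153]), (255, [0.4209, 0.2253, 0.0117]), (282, [0.4205, 0.2463, 0.0131]), (283, [0.4205, 0.247, 0.0128]), (284, [0.4204, 0.2478, 0.0127]), (285, [0.4205, 0.2486, 0.0137]), (286, [0.4203, 0.2492, 0.0122]), (287, [0.4203, 0.25, 0.0121]), (348, [0.4192, 0.297, 0.0128]), (349, [0.4192, 0.2977, 0.0135]), (350, [0.4192, 0.2985, 0.013]), (351, [0.4189, 0.2994, 0.0115]), (352, [0.419, 0.3001, 0.0121]), (353, [0.419, 0.3009, 0.0122])]
[(225, [0.4387, 0.2129, 0.0521]), (240, [0.4385, 0.2231, 0.0531]), (254, [0.4359, 0.2256, 0.0198]), (255, [0.4357, 0.2258, 0.0171]), (256, [0.4355, 0.226, 0.014]), (282, [0.4348, 0.246, 0.0117]), (283, [0.4348, 0.2468, 0.0124]), (284, [0.4348, 0.2476, 0.0122]), (285, [0.4347, 0.2483, 0.0116]), (286, [0.4348, 0.2492, 0.0125]), (287, [0.4348, 0.25, 0.0125]), (288, [0.4347, 0.2507, 0.012]), (347, [0.4334, 0.2971, 0.0112]), (348, [0.4335, 0.2978, 0.012]), (349, [0.4335, 0.2986, 0.0121]), (350, [0.4334, 0.2995, 0.011]), (351, [0.4335, 0.3001, 0.0128]), (352, [0.4334, 0.301, 0.0118])]
[(225, [0.4578, 0.2117, 0.0519]), (240, [0.4575, 0.2218, 0.0516]), (256, [0.4579, 0.2262, 0.0188]), (257, [0.458, 0.226, 0.0142]), (258, [0.458, 0.2263, 0.0111]), (283, [0.4575, 0.2466, 0.0118]), (284, [0.4575, 0.2473, 0.0112]), (285, [0.4575, 0.2481, 0.0105]), (286, [0.4574, 0.249, 0.0121]), (287, [0.4574, 0.2498, 0.0116]), (288, [0.4574, 0.2506, 0.0112]), (346, [0.4561, 0.2974, 0.0123]), (347, [0.4561, 0.2983, 0.0119]), (348, [0.4561, 0.2991, 0.0115]), (349, [0.4561, 0.2998, 0.0123]), (350, [0.4561, 0.3007, 0.0121]), (351, [0.456, 0.3016, 0.0108])]
```

```bash
python3 -m jog '[[0,-0.05,0.4,0,1],[0,-0.05,0.9,0,1],[0,-0.05,1.4,0,1],[0,-0.05,1.9,0,1],[0,-0.05,2.2,0,1],[0,-0.05,2.4,0,1],[0,-0.05,2.4,0,1]]'; python3 - <<'E'
from workcell import status,cams
from h import *
o=status.get_obs();print(o['tool_pos'],o['ft_force'],o['torque'])
for n in ("wrist",):
    s=cams.snapshot(n);cv2.imwrite(f"pics/{n}11.png",s["img"]);np.savez(f"pics/{n}11.npz",**s)
E
```

```text
time_s: 14.22
tool_pos: [0.5283, 0.2748, 0.0295]
tcp_rot: [0.002, -0.013, 1.0, -0.0]
ft_force: [-0.1, 0.2, -6.3]
grip_width: 0.0314
[0.52828401 0.27482081 0.02947727] [-0.08561444  0.22196517 -6.28228181] [-0.04286504  0.04843324 -0.01226314]
```

View pics/wrist11.png

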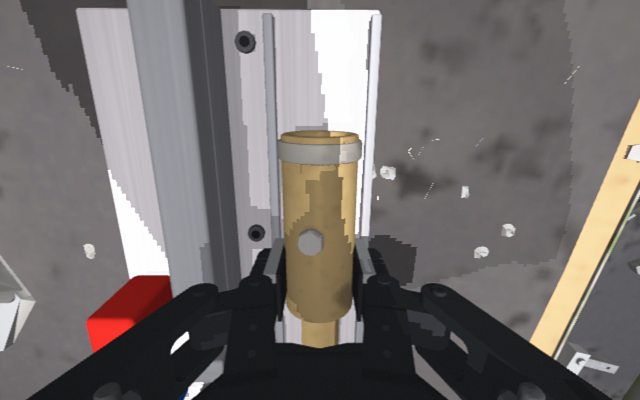

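```bash
python3 -m jog '[[0,0,0.1,0,1],[0,0,0.2,0,1],[0,0,0.28,0,1],[0,0,0.28,0,1]]'; python3 - <<'E'
from workcell import status,cams
from h import *
o=status.get_obs();print(o['tool_pos'],o['ft_force'],o['torque'])
E
```

```text
time_s: 14.78
tool_pos: [0.5285, 0.2748, 0.0186]
tcp_rot: [0.002, -0.013, 1.0, -0.0]
ft_force: [-0.9, -0.2, -5.5]
grip_width: 0.0308
[0.52845557 0.27484642 0.01856362] [-0.86715202 -0.18217767 -5.5317055 ] [-0.02585231  0.0341335   0.03096199]
```

```bash
python3 -m jog '[[0,0,0.04,0,1],[0,0,0.07,0,1],[0,0,0.07,0,1]]'; python3 -m jog '[[-0.08,0,0,0,1],[-0.16,0,0,0,1],[-0.24,0,0,0,1],[-0.3,0,0,0,1],[-0.3,0,0,0,1]]';python3 - <<'E'
from workcell import status,cams
from h import *
o=status.get_obs();print(o['tool_pos'],o['ft_force'],o['torque'])
for n in ("wrist","top"):
    s=cams.snapshot(n);cv2.imwrite(f"pics/{n}12.png",s["img"]);np.savez(f"pics/{n}12.npz",**s)
P=cloud(s);cv2.imwrite("pics/t12c.png",cv2.resize(s["img"][110:240,200:330],None,fx=4,fy=4,interpolation=cv2.INTER_CUBIC))
E
```

```text
time_s: 15.15
tool_pos: [0.5285, 0.2749, 0.0158]
tcp_rot: [0.002, -0.013, 1.0, -0.0]
ft_force: [-1.0, 0.4, -6.0]
grip_width: 0.0309
time_s: 15.78
tool_pos: [0.5407, 0.2752, 0.0158]
tcp_rot: [0.002, -0.013, 1.0, -0.0]
ft_force: [-0.9, 1.2, -6.1]
grip_width: 0.0315
[0.54068262 0.27516655 0.01579089] [-0.85251725  1.16613723 -6.08461541] [ 0.00395502 -0.04103622 -0.04663684]
```

View pics/t12c.png

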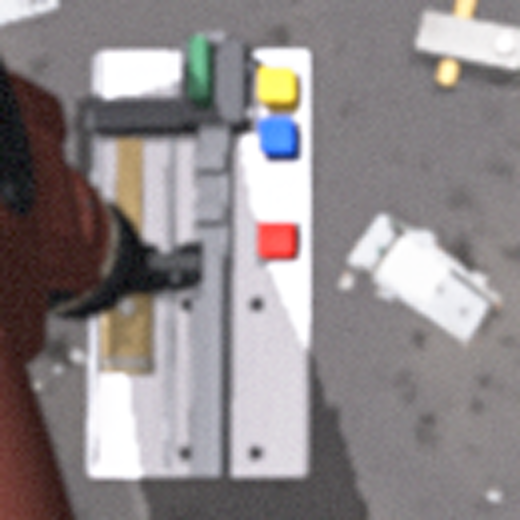

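```bash
python3 -m jog '[[-0.03,0,0.02,0,1],[-0.06,0,0.04,0,1],[-0.06,0,0.04,0,1]]'; python3 -m jog '[[-0.025,0,0,0,1],[-0.05,0,0,0,1],[-0.05,0,0,0,1]]'
```

```text
time_s: 16.25
tool_pos: [0.542, 0.2755, 0.0155]
tcp_rot: [0.001, -0.014, 1.0, -0.0]
ft_force: [-9.0, -1.4, 9.7]
grip_width: 0.0312
time_s: 16.62
tool_pos: [0.544, 0.2756, 0.0156]
tcp_rot: [0.001, -0.014, 1.0, -0.0]
ft_force: [-1.2, 0.1, -1.4]
grip_width: 0.031
```

```bash
python3 -m jog '[[-0.025,0,0,0,1],[-0.05,0,0,0,1],[-0.05,0,0,0,1]]';python3 - <<'E'
from workcell import status,cams
from h import *
for n in ("top",):
    s=cams.snapshot(n);np.savez(f"pics/{n}13.npz",**s)
cv2.imwrite("pics/t13c.png",cv2.resize(s["img"][110:215,205:290],None,fx=6,fy=5.5,interpolation=cv2.INTER_CUBIC))
E
```

```text
time_s: 17.0
tool_pos: [0.5459, 0.2757, 0.0156]
tcp_rot: [0.001, -0.014, 1.0, -0.0]
ft_force: [-3.8, 0.6, 0.3]
grip_width: 0.0311
```

View pics/t13c.png

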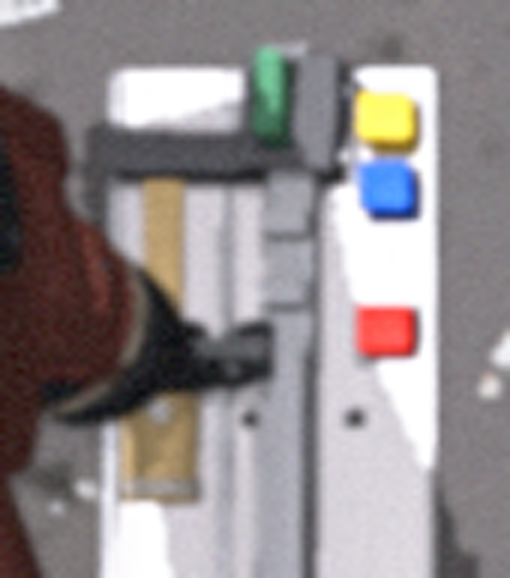

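```bash
python3 - <<'E'
from workcell import cams
from h import *
for f in ("12","13"):
    s=cams.snapshot("wrist") if f=="13" else dict(np.load("pics/wrist12.npz"))
    if f=="13": np.savez("pics/wrist13.npz",**s);cv2.imwrite("pics/wrist13.png",s["img"])
    P=cloud(s)
    q=P[100:240,290:350].reshape(-1,3);q=q[(q[:,2]>.025)&(q[:,2]<.046)];print(f,np.percentile(q[:,0],[0,.5,2]).round(4),q[:,2].max())
s=dict(np.load("pics/top13.npz"));P=cloud(s)
print([(v,P[v,232].round(4).tolist(),s['img'][v,232].tolist()) for v in range(128,160,2)])
hsv=cv2.cvtColor(s["img"],cv2.COLOR_BGR2HSV);h=hsv[...,0].astype(int)
m=(h>=45)&(h<=85)&(hsv[...,1]>60)&(P[...,2]>.085);m[:,290:]=0;m[:,:215]=0;m[:110]=0;m[200:]=0
print(m.sum(),P[m].mean(0).round(4),P[m].max(0))
E
```

```text
12 [0.4774 0.4778 0.4782] 0.0459965056495487
13 [0.4827 0.483  0.4835] 0.04599546067795299
[(128, [0.6844, 0.2822, 0.0084], [255, 255, 255]), (130, [0.6791, 0.2824, 0.0071], [255, 252, 253]), (132, [0.6729, 0.2815, 0.0097], [199, 192, 198]), (134, [0.658, 0.2719, 0.0487], [99, 90, 92]), (136, [0.6518, 0.2708, 0.0525], [86, 78, 80]), (138, [0.6472, 0.2714, 0.0494], [86, 80, 79]), (140, [0.6418, 0.2712, 0.0494], [77, 74, 71]), (142, [0.64, 0.2749, 0.0331], [73, 95, 111]), (144, [0.6362, 0.2765, 0.0258], [109, 153, 179]), (146, [0.6309, 0.2765, 0.0252], [108, 154, 179]), (148, [0.625, 0.2758, 0.0271], [112, 155, 182]), (150, [0.6194, 0.2754, 0.0283], [112, 160, 187]), (152, [0.6144, 0.2758, 0.0258], [117, 160, 188]), (154, [0.609, 0.2756, 0.0256], [115, 161, 189]), (156, [0.603, 0.2747, 0.0289], [118, 162, 190]), (158, [0.5974, 0.2742, 0.0301], [119, 164, 193])]
85 [0.6655 0.2183 0.0947] [0.68678297 0.23968715 0.15870557]
```

View pics/wrist13.png

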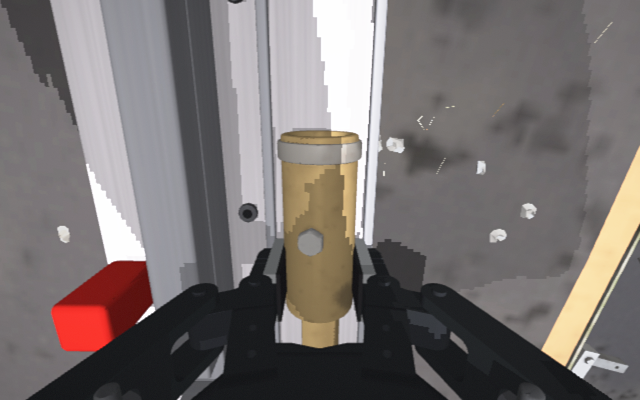

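```bash
python3 -m jog '[[-0.025,0,0,0,1],[-0.05,0,0,0,1],[-0.05,0,0,0,1]]';python3 - <<'E'
from h import *
for f in ("top6","top13"):
    s=dict(np.load(f"pics/{f}.npz"));P=cloud(s)
    hsv=cv2.cvtColor(s["img"],cv2.COLOR_BGR2HSV);h=hsv[...,0].astype(int)
    m=(h>=45)&(h<=85)&(hsv[...,1]>60);m[:,257:]=0;m[:,240:]&=True;m[:,:240]=0;m[:110]=0;m[150:]=0
    v,u=np.nonzero(m);print(f,m.sum(),u.mean(),v.mean(),np.median(P[m],0))
    g=s["img"][:,:,1];print(g[132:148,242].tolist())
E
```

```text
time_s: 17.48
tool_pos: [0.5468, 0.2759, 0.0155]
tcp_rot: [-0.0, -0.014, 1.0, -0.0]
ft_force: [-10.6, 0.4, 4.4]
grip_width: 0.0309
top6 104 249.8653846153846 127.50961538461539 [0.66461303 0.21638593 0.09378864]
[251, 246, 192, 130, 119, 117, 118, 125, 121, 99, 72, 126, 215, 241, 242, 245]
top13 98 249.57142857142858 127.5 [0.66519004 0.21771924 0.09355236]
[192, 163, 109, 81, 81, 84, 84, 80, 77, 58, 53, 92, 142, 170, 177, 176]
```

```bash
python3 -m jog '[[0,0,0,0,0.55],[0,0,0,0,0.5],[0,0,0,0,0.45],[0,0,0,0,0.45]]';python3 - <<'E'
from workcell import cams
from h import *
s=cams.snapshot("wrist");np.savez("pics/wrist14.npz",**s);cv2.imwrite("pics/wrist14.png",s["img"])
P=cloud(s)
q=P[100:240,290:350].reshape(-1,3);q=q[(q[:,2]>.025)&(q[:,2]<.046)];print(np.percentile(q[:,0],[0,.5,2]).round(4),q[:,2].max())
E
```

```text
time_s: 17.98
tool_pos: [0.5471, 0.2759, 0.0158]
tcp_rot: [0.0, -0.014, 1.0, -0.0]
ft_force: [0.6, 0.9, -0.2]
grip_width: 0.0473
[0.4834 0.4837 0.4842] 0.04599632958748834
```

View pics/wrist14.png

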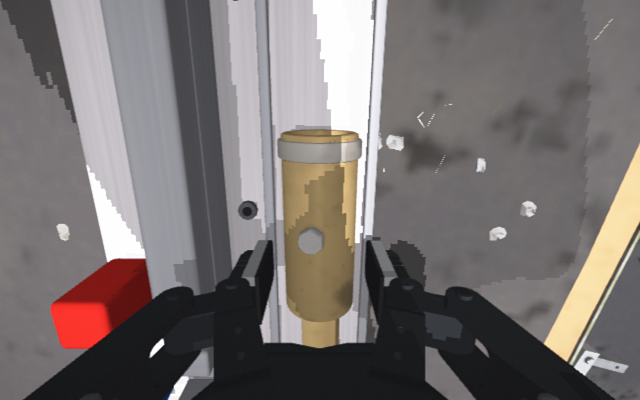

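Released and clear on both sides; lift straight up, then look.

```bash
python3 -m jog '[[0,0,-0.3,0,0.45],[0,0,-0.8,0,0.45],[0,0,-1.6,0,0.45],[0,0,-2.6,0,0.4],[0,0,-3.6,0,0.3],[0,0,-4.6,0,0.3],[1,0,-5.2,0,0.3],[2,0,-5.2,0,0.3],[2,0,-5.2,0,0.3]]';python3 - <<'E'
from workcell import cams
from h import *
for n in ("wrist","top"):
    s=cams.snapshot(n);np.savez(f"pics/{n}15.npz",**s);cv2.imwrite(f"pics/{n}15.png",s["img"])
cv2.imwrite("pics/t15c.png",cv2.resize(s["img"][110:240,200:400],None,fx=4,fy=4,interpolation=cv2.INTER_CUBIC))
E
```

```text
time_s: 19.15
tool_pos: [0.4655, 0.274, 0.2261]
tcp_rot: [0.001, -0.015, 1.0, 0.0]
ft_force: [-0.3, 0.8, -0.3]
grip_width: 0.0598
```

View pics/wrist15.png

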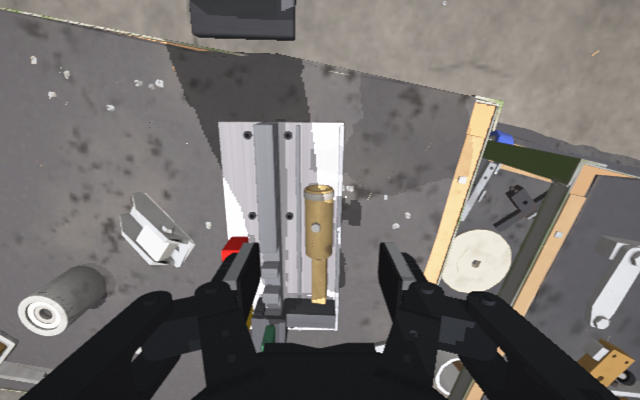

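View pics/t15c.png

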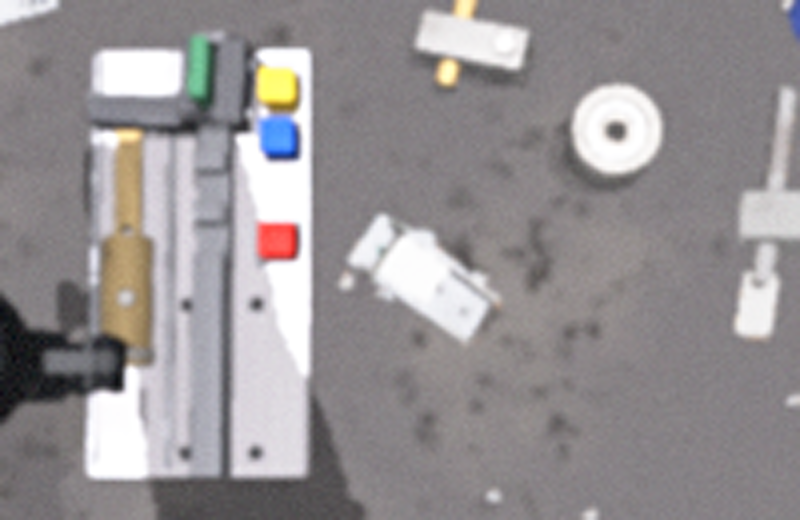

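```bash
python3 - <<'E'
from h import *
s=dict(np.load("pics/wrist15.npz"));P=cloud(s);img=s["img"]
roi=np.zeros(P.shape[:2],bool);roi[175:312,300:338]=1
m=roi&(P[...,2]>.0165)&(P[...,1]<.297)&(P[...,1]>.254);q=P[m]
for lo in np.arange(.48,.645,.015):
    r=q[(q[:,0]>lo)&(q[:,0]<lo+.015)]
    if len(r):print(lo.round(3),((r[:,1].min()+r[:,1].max())/2).round(4),(r[:,1].max()-r[:,1].min()).round(4),r[:,2].max().round(4))
print("xmin",q[:,0].min())
print([(v,P[v,319].round(4).tolist()) for v in range(285,330,3)])
s=dict(np.load("pics/top15.npz"));P=cloud(s)
hsv=cv2.cvtColor(s["img"],cv2.COLOR_BGR2HSV);h=hsv[...,0].astype(int)
m=(h>=45)&(h<=85)&(hsv[...,1]>60);m[:,257:]=0;m[:,:240]=0;m[:110]=0;m[150:]=0
print("handle",m.sum(),np.median(P[m],0),P[m][:,2].max())
print("plate",np.median(P[135:140,226:240,2]))
E
```

```text
0.48 0.2745 0.0354 0.0439
0.495 0.2749 0.0335 0.0425
0.51 0.2753 0.0341 0.0469
0.525 0.2762 0.0326 0.0469
0.54 0.2761 0.0321 0.0424
0.555 0.2765 0.0324 0.0418
0.57 0.2777 0.0194 0.0294
0.585 0.278 0.0196 0.0296
0.6 0.2778 0.0185 0.0291
0.615 0.2782 0.0187 0.0291
0.63 0.2757 0.0426 0.0443
xmin 0.48302037228860306
[(285, [0.6133, 0.2792, 0.0268]), (288, [0.6188, 0.2793, 0.0253]), (291, [0.6221, 0.2794, 0.0271]), (294, [0.6268, 0.2795, 0.0267]), (297, [nan, nan, nan]), (300, [0.6352, 0.2798, 0.0277]), (303, [0.6407, 0.2799, 0.0266]), (306, [0.6416, 0.28, 0.0315]), (309, [0.6414, 0.2799, 0.0379]), (312, [0.6416, 0.2799, 0.0435]), (315, [0.6423, 0.2799, 0.0484]), (318, [0.6457, 0.28, 0.0497]), (321, [0.6507, 0.2802, 0.0491]), (324, [0.6562, 0.2803, 0.0479]), (327, [0.6596, 0.2804, 0.0493])]
handle 94 [0.66499802 0.21703239 0.09391303] 0.09771506786351836
plate 0.050542133534687395
```

```bash
python3 -c "
from workcell import manip
print(manip.close_job())"
```

```text
the job is handed in; nothing more can be done
None
```

The stop is in the yellow-marked notch and the bronze arm lies in the trough against the stop plate. I handed the job in about 19 s into the 54 s allowed. The close call reports no verdict, so the checks below are my own camera measurements.

**What I did:** I lifted the stop about 24 mm out of the y = 54 notch, shifted it 68 mm along the rail and let it drop into the y = 122 notch. I then gripped the bronze arm across the tube and laid it in the trough with its bar end towards the stop plate. I slid it until the wrist force rose to about 10 N, then opened the gripper and moved clear.

**Last checks:**
- **Stop height:** the plate top is about 50 mm and the handle top about 94 mm above the trolley, so the stop is fully down.
- **Stop position:** the final push moved the stop about 2–3 mm within its notch play. From the plate face that puts it about 3 mm off the notch middle, where 6 mm is allowed. The top camera's handle reading showed almost no movement, so the two disagree by a few millimetres.
- **Bronze arm:** its end touches the plate to within about 1 mm, with the tube centre at about -0.0795 m from the face. It sits within about 1 mm of the trough centre line and about 0.5–1° of its direction, and it lies flat.
- **Other parts:** I compared only part of the before and after top pictures by eye, and the loose parts in it had not moved. The wheel was outside that crop, so I did not recheck it, but the robot never went near it. At the end the robot was touching nothing.

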